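# Set up the slide-staining station

## Robot

A 7-joint arm with a two-finger parallel gripper is mounted at the origin on the work surface. World frame = base frame: x ahead of the robot, y to its left, z up, the work surface at z = 0. Lengths are in m, angles in rad, forces in N, time in s.
With the tool pointing down it reaches from about 0.4 to 0.85 m from the base axis. Payload 10.4 kg.
Tool frame: the origin (TCP) lies where the fingers leave the gripper's body, on its centre line; the fingertips stand 73 mm ahead of it and the grasp point (between the pads) lies 54 mm ahead of it; z points along the fingers, y is the line along which they close (so a half turn about z gives the same grasp; the last joint's range is limited). The gripper opens to 85 mm and grips with 20 to 120 N. Pads are 22 mm wide; open, the fingers measure 114 mm over their backs; the gripper's body (76 mm by 85 mm) begins 54 mm behind the grasp point. The pads swing forward as they close: fully open they stand 13 mm farther back than shut.
Start: joints at [-1.329, 0.332, -0.065, 1.46, 0.022, 1.35, -0.088], TCP at [0.164, 0.603, 0.304] pointing down, gripper open.
Joint ranges: [-2.6, 2.6], [-0.5, 2.12], [-1.47, 1.34], [0.16, 2.42], [-1.27, 4.41], [0.06, 2.06], [-2.6, 2.6]. Speed limits (rad/s): [2.22, 2.22, 2.79, 2.79, 3.14, 3.14, 3.14].

## Interface

Orientations are given as a unit quaternion [x, y, z, w].
In Python, from workcell import manip, camera gives the robot as it stands. The module is installed in compiled form; this text tells all that it offers.
- The arm moves only by the shell command python3 -m creep 'ROWS' [OPENING] [FORCE]. ROWS is JSON, a list of rows, each a list of 2 entries, a list of its own where there are three numbers: the shift along the tool's x, y, z in mm, then the turn about the tool's z in rad. In form: [[[tx, ty, tz], twist], ...]. A call has 1 to 5 rows; each row is the pose to reach, as a shift and turn from the pose commanded when the call began, along the tool's axes at that moment; what a row does not reach only later rows make up. A row lasts 1/12 s, in which the tool goes at most 41.7 mm and 7.16 degrees, less where a joint would pass 70% of its speed; a pose out of reach is approached as far as the arm can. A call with a gripper value outside its range is refused whole. OPENING is the opening, from 0 (shut) to 1 (fully open), set as the call begins (- or left out, the last holds). The fingers move at their own pace and stop on an object; FORCE is the grip in N (left out, the last holds). Time passes only in rows, so rows that repeat a pose let the fingers close. It gives the time, the measured TCP pose, the force, the opening and the grip force at its end, in the units of the state.
- manip.get_obs(): the state, without advancing time (a new reading comes with each control period).
- camera(name): name is "scene" or "top"; returns a dict with "pixels" (400x640x3 uint8, red, green, blue), "z_map" (400x640 float32, m along the optical axis (not along the pixel's ray), 0 where there is no reading), "fx", "fy", "cx", "cy" (pixels), "extrinsics" (4x4, takes a point from world to camera coordinates). Camera axes: x right, y down, z forward; pixel columns grow to the right and rows downward; lengths in m; the calibration is good to about 2 mm. A picture is of the moment at which its call begins.
- manip.hand_in(): hands the job in; it is judged then, once.
The state is a dict: "clock": time; "joint_pos": joint angles; "joint_velocities": joint speeds; "tau": joint torques, N m; "position": TCP position; "ee_rot": TCP orientation; "ft_force": force on the tool from outside, world axes, zero at the start; "torque": the same for the moment, N m; "grip_width": opening from 0.0 (shut) to 1.0 (fully open); "grasp_force": force on a finger pad.
Only numpy, scipy, OpenCV 4.12 (cv2) and the standard library are available. Lean on these libraries where they do the work, as an engineer would, in place of code of your own. Each camera call takes 0.05 s, during which the arm holds its last target. There are 200 camera calls.

## Task

Set up the staining station: stand the reagent jar, the specimen jar, the staining jar and the slide box each in the white holder whose recess matches its base in shape and size. Each must stand upright, flat on the floor of its recess. Keep them upright on the way, set them down gently without dropping them, and leave all four released and at rest.

Things in the scene. Friction and masses are not known exactly. Their poses are not given: they have to be found in the camera images.
- reagent_jar_center (a point): The centre, half-way up, of the large round reagent jar: a cylinder 56 mm in diameter and 86 mm high overall, amber glass (the lower 68 mm) with a white cap 52 mm in diameter, about 0.2 kg; closed and rigid. It stands upright on the table at the start; z is its upright axis.
- specimen_jar_center (a point): The centre, half-way up, of the small round specimen jar: a cylinder 36 mm in diameter and 60 mm high, amber glass with a white cap 35 mm in diameter (the top 14 mm), about 0.07 kg. It stands upright on the table at the start; z is its upright axis. Low clutter (under 25 mm high) lies between the listed things; taller clutter (to 160 mm) stands only beyond x = 0.73.
- staining_jar_center (a point): The centre, half-way up, of the square staining jar: 44 mm x 44 mm in plan, 76 mm high, amber glass with a white lid of the same width (the top 14 mm), about 0.2 kg; the sides are square to its x and y axes. It stands upright on the table at the start; z is its upright axis.
- slide_box_center (a point): The centre, half-way up, of the oblong slide box: 90 mm long (along its x axis), 38 mm wide (along y), 56 mm high, grey plastic with a white lid (the top 16 mm), about 0.12 kg. It stands upright on the table at the start; z is its upright axis.
- large_round_holder: Holder with a large round recess 72 mm across (84 mm outside), for the reagent jar. Fixed to the table; the body's origin is the centre of its underside, on the table; z up. White plastic rim 6 mm wide and 9 mm high around a recess with a grey floor 3 mm above the table (recess 6 mm deep, 8 mm of play around its vessel).
- small_round_holder: Holder with a small round recess 52 mm across (64 mm outside), for the specimen jar. Fixed to the table; the body's origin is the centre of its underside, on the table; z up. White plastic rim 6 mm wide and 9 mm high around a recess with a grey floor 3 mm above the table (recess 6 mm deep, 8 mm of play around its vessel).
- square_holder: Holder with a square recess 59 mm x 59 mm (71 mm outside), sides square to its x and y axes, for the staining jar. Fixed to the table; the body's origin is the centre of its underside, on the table; z up. White plastic rim 6 mm wide and 9 mm high around a recess with a grey floor 3 mm above the table (recess 6 mm deep, 7.5 mm of play around its vessel).
- oblong_holder: Holder with an oblong recess 106 mm long (along its x axis) and 54 mm wide (along y), 118 mm x 66 mm outside, for the slide box. Fixed to the table; the body's origin is the centre of its underside, on the table; z up. White plastic rim 6 mm wide and 9 mm high around a recess with a grey floor 3 mm above the table (recess 6 mm deep, 8 mm of play around its vessel).
There are look-alikes about, which are no part of the job. Leave any green or purple look-alike of the square_holder alone.

How it is judged:
At the end, for the whole second after the job is handed in: Each of the four vessels stands in its matching holder: its centre within 14 mm horizontally of the holder's centre, resting on the recess floor (height within 3 mm), tilted by less than 3.4 degrees, released and at rest (horizontal distance between reagent_jar_center and large_round_holder below 0.014 m and z of reagent_jar_center in the frame of large_round_holder between 0.043 and 0.049 m and angle between each of reagent_jar_center, specimen_jar_center, staining_jar_center, slide_box_center's own z axis and vertical below 0.06 rad and linear speed of each of reagent_jar, specimen_jar, staining_jar, slide_box below 0.02 m/s and angular speed of each of reagent_jar, specimen_jar, staining_jar, slide_box below 0.2 rad/s and horizontal distance between specimen_jar_center and small_round_holder below 0.014 m and z of specimen_jar_center in the frame of small_round_holder between 0.03 and 0.036 m and horizontal distance between staining_jar_center and square_holder below 0.014 m and z of staining_jar_center in the frame of square_holder between 0.038 and 0.044 m and horizontal distance between slide_box_center and oblong_holder below 0.014 m and z of slide_box_center in the frame of oblong_holder between 0.028 and 0.034 m); the robot touches nothing.
It fails at once if a vessel is tipped by more than 40 degrees (angle between any of reagent_jar_center, specimen_jar_center, staining_jar_center, slide_box_center's own z axis and vertical above 0.7 rad).
It fails at once if a vessel is dropped: in the air, touching nothing, more than 20 mm above the table ((height (world z) of reagent_jar_center above 0.063 m and contact force between reagent_jar and anything else below 0.01 N) or (height (world z) of specimen_jar_center above 0.05 m and contact force between specimen_jar and anything else below 0.01 N) or (height (world z) of staining_jar_center above 0.058 m and contact force between staining_jar and anything else below 0.01 N) or (height (world z) of slide_box_center above 0.048 m and contact force between slide_box and anything else below 0.01 N)).
It also fails if it takes over 120 s, if anything falls off the work surface, if the arm or the gripper's body presses on something with over 40 N, if the wrist force passes 120 N, or if a joint passes its speed limit or range.

## Working session

There is one attempt and no reset: what is moved stays moved. The work goes in short steps, Python scripts to look and compute and a shell command to move; the robot and the scene stay as the last step left them, time stands still between calls to the robot, and variables do not carry over. Pictures are saved under pics/ and viewed, at most 14 in all, crops included, and the job is handed in when it is done.

```bash
mkdir -p pics; cat > h.py <<'E'
import numpy as np, cv2
from workcell import manip, camera
def snap(n):
    c=camera(n); np.savez(f'{n}.npz',**c); return c
def load(n): return dict(np.load(f'{n}.npz'))
def world(c):
    z=c['z_map'];v,u=np.mgrid[:400,:640]
    P=np.stack([(u-c['cx'])/c['fx']*z,(v-c['cy'])/c['fy']*z,z,np.ones_like(z)],-1)
    W=(P@np.linalg.inv(c['extrinsics']).T)[...,:3]; W[z==0]=np.nan; return W
E
python3 - <<'E'
from h import *
for n in('top','scene'):
    c=snap(n); cv2.imwrite(f'pics/{n}0.png',cv2.resize(c['pixels'][...,::-1],(800,500),interpolation=cv2.INTER_CUBIC)); 
    print(n,c['fx'],c['cx'],c['cy'],c['extrinsics'].round(3).tolist())
o=manip.get_obs();print(o)
E
```

```text
top 450.5363801083638 316.9165050035213 200.30610353168473 [[0.017, -1.0, 0.019, -0.067], [-0.981, -0.021, -0.193, 0.602], [0.194, -0.015, -0.981, 1.014], [0.0, 0.0, 0.0, 1.0]]
scene 419.85043094544346 321.8036592534208 201.596908516475 [[-0.589, 0.808, -0.004, 0.384], [0.567, 0.41, -0.715, -0.28], [-0.576, -0.424, -0.699, 1.402], [0.0, 0.0, 0.0, 1.0]]
{'clock': 0.1, 'joint_pos': array([-1.32862706,  0.3328103 , -0.06471852,  1.46083776,  0.02158546,
        1.34993883, -0.08847174]), 'joint_velocities': array([-7.65566198e-04, -5.98576780e-04, -3.69196358e-04, -1.17411647e-03,
       -7.79529589e-05,  1.59677470e-05, -9.51204577e-04]), 'tau': array([ 1.92477484e-03, -6.26744270e+01,  4.93115291e-02, -3.92427957e+01,
        1.62100507e-02,  7.04393969e-03,  8.87791003e-06]), 'position': array([0.16347483, 0.60298568, 0.30320382]), 'ee_rot': array([ 1.31967831e-01,  9.91253787e-01, -6.46338457e-04, -6.61521725e-05]), 'ft_force': array([-0.06558293, -0.34388268, -0.2621034 ]), 'torque': array([-0.02785412,  0.01497512, -0.021531  ]), 'grasp_force': 0.0, 'grip_width': 1.0012749805592502}
```

View pics/top0.png

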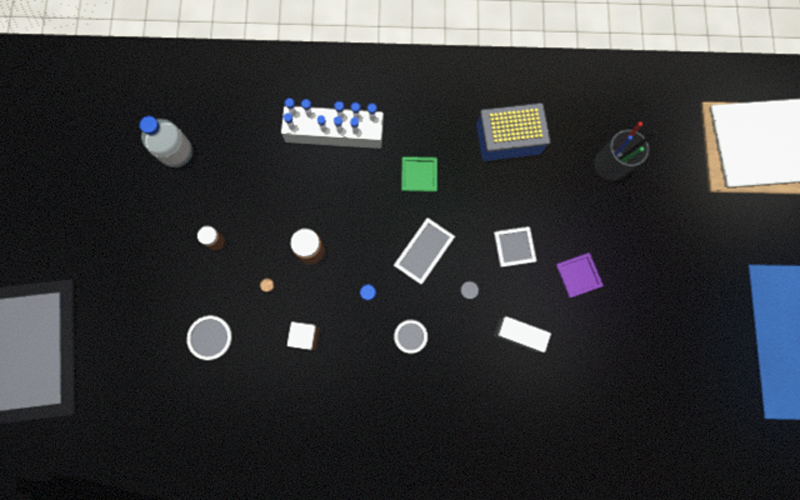

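View pics/scene0.png

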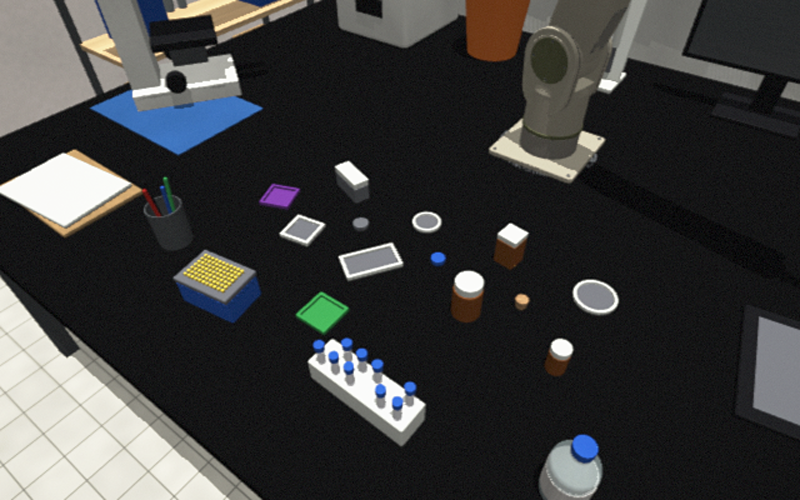

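In the 800x500 top picture:
- **Vessels:** specimen jar (207,236), reagent jar (306,242), staining jar (302,335), slide box (525,334).
- **Holders:** large round (209,337), small round (411,336), oblong (425,250).
- **Square-holder candidates:** white (515,246), green (419,173) and purple (580,275). The white one fits, because the holder is white plastic with a grey floor.

Next I'll measure the outlines and confirm the candidates in a crop.

```bash
cat >> h.py <<'E'
def onplane(c,uv,z):
    E=np.linalg.inv(c['extrinsics']);uv=np.asarray(uv,float)
    d=np.c_[(uv[:,0]-c['cx'])/c['fx'],(uv[:,1]-c['cy'])/c['fy'],np.ones(len(uv))]@E[:3,:3].T
    return E[:3,3]+d*((z-E[2,3])/d[:,2])[:,None]
def fit(c,px,z,scale=4,rnd=False,thr=120):
    "fit bright blob near px (800x500 picture) on plane z -> centre mm, sizes mm, angle deg of long side"
    im=c['pixels'].min(2); im=cv2.resize(im,None,fx=scale,fy=scale,interpolation=cv2.INTER_CUBIC)
    m=(im>thr).astype(np.uint8)
    best=min((k for k in cv2.findContours(m,cv2.RETR_EXTERNAL,cv2.CHAIN_APPROX_NONE)[0] if cv2.contourArea(k)>100*scale**2),key=lambda k:np.hypot(*(k[:,0].mean(0)/scale*1.25-px)))
    uv=(best[:,0]+.5)/scale-.5
    W=onplane(c,uv,z)[:,:2]*1000
    (x,y),(w,h),a=cv2.minAreaRect(W.astype(np.float32))
    if h>w:w,h,a=h,w,a+90
    return np.round([x,y,w,h,(a+90)%180-90],1)
V=dict(reagent=((306,242),.086),specimen=((207,236),.060),staining=((302,335),.076),box=((525,334),.056),
 H_large=((209,337),.009),H_small=((411,336),.009),H_obl=((425,250),.009),H_sq=((515,246),.009))
E
python3 - <<'E'
from h import *
c=load('top');W=world(c)
for n,(p,z) in V.items():
    u,v=int(p[0]/1.25),int(p[1]/1.25)
    print(n,fit(c,p,z),'depth pt',(np.nanmedian(W[v-3:v+4,u-3:u+4].reshape(-1,3),0)*1000).round())
im=c['pixels'][110:300,140:500,::-1];cv2.imwrite('pics/crop.png',cv2.resize(im,(800,422),interpolation=cv2.INTER_CUBIC))
E
```

```text
reagent [610.  115.5  53.4  52.8   1.2] depth pt [611. 115.  86.]
specimen [625.9 306.   36.6  36.1 -85.5] depth pt [625. 306.  60.]
staining [439.2 115.3  46.5  46.   82.8] depth pt [439. 114.  75.]
box [ 450.3 -297.2   92.9   40.2   70.5] depth pt [ 450. -298.   55.]
H_large [435.2 301.9  85.4  84.8   4.2] depth pt [437. 303.   3.]
H_small [444.2 -86.8  64.9  64.8 -89. ] depth pt [446. -86.   3.]
H_obl [ 614.4 -111.8  121.3   69.2  -33.9] depth pt [ 616. -114.    3.]
H_sq [ 626.8 -294.3   74.8   74.3  -80.5] depth pt [ 630. -296.    4.]
```

View pics/crop.png

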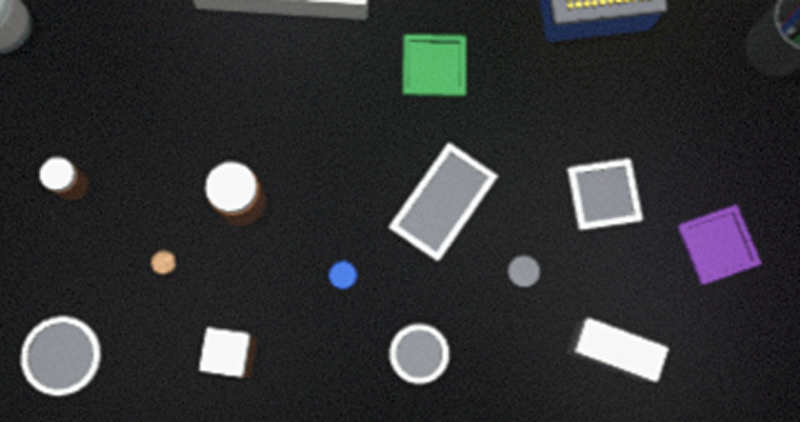

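The crop shows the white square holder with its grey floor at (605,193). The green (435,65) and purple (720,245) ones are the look-alikes. All sizes and heights match the description. I'll turn the tool so its y axis lies along world x, then travel above the reagent jar.

```bash
cat > go.py <<'E'
import sys;from h import *;from scipy.spatial.transform import Rotation as R
x,y,z,a=map(float,sys.argv[1:5]);o=manip.get_obs();M=R.from_quat(o['ee_rot']).as_matrix();p=o['position']*1000
th=np.degrees(np.arctan2(M[1,1],M[0,1]));print('t',round(o['clock'],2),'p',p.round(1),'yaw',th.round(2),'tilt',np.degrees(np.arccos(-M[2,2])).round(2),'F',o['ft_force'].round(1),'w',round(o['grip_width'],3),'g',round(o['grasp_force'],1),'j7',o['joint_pos'][6].round(2))
print('shift',(M.T@(np.array([x,y,z])-p)).round(1),'twist',np.radians((th-a+90)%180-90).round(3))
E
python3 -m creep '[[[0,0,0],0.1],[[0,0,0],0.2],[[0,0,0],0.3],[[0,0,0],0.4],[[0,0,0],0.435]]' 1
python3 -m creep '[[[0,0,0],0.1],[[0,0,0],0.2],[[0,0,0],0.3],[[0,0,0],0.4],[[0,0,0],0.435]]'
python3 -m creep '[[[0,0,0],0.1],[[0,0,0],0.2],[[0,0,0],0.3],[[0,0,0],0.4],[[0,0,0],0.435]]'
python3 -m creep '[[[-30,27,0],0],[[-60,55,0],0],[[-90,82,0],0],[[-120,110,0],0],[[-120,110,0],0]]'
python3 go.py 610 115.5 200 0
```

```text
clock: 0.52
position: [0.1635, 0.6031, 0.3035]
ee_rot: [0.346, 0.938, -0.0, 0.0]
ft_force: [0.3, -0.5, 0.4]
grip_width: 1.005
grasp_force: 0.0
clock: 0.93
position: [0.1635, 0.6031, 0.3034]
ee_rot: [0.54, 0.842, -0.0, 0.0]
ft_force: [0.0, -0.7, 0.2]
grip_width: 0.999
grasp_force: 0.0
clock: 1.35
position: [0.1634, 0.6031, 0.3035]
ee_rot: [0.709, 0.705, -0.0, 0.0]
ft_force: [-0.7, -0.3, 0.2]
grip_width: 0.999
grasp_force: 0.0
clock: 1.77
position: [0.2808, 0.4771, 0.3042]
ee_rot: [0.711, 0.704, 0.0, 0.002]
ft_force: [1.1, 0.2, -0.3]
grip_width: 0.995
grasp_force: 0.0
t 1.77 p [280.8 477.1 304.2] yaw -0.56 tilt 0.18 F [ 1.1  0.2 -0.3] w 0.995 g 0.0 j7 -1.11
shift [-358.2  332.5  105.7] twist -0.01
```

```bash

python3 -m creep '[[[-30,28,9],0],[[-60,56,18],0],[[-90,84,26],0],[[-122,112,34],0],[[-122,112,34],0]]' >/dev/null
python3 -m creep '[[[-30,28,9],0],[[-60,56,18],0],[[-90,84,26],0],[[-122,112,34],0],[[-122,112,34],0]]' >/dev/null
python3 -m creep '[[[-30,28,9],0],[[-60,56,18],0],[[-90,84,26],0],[[-115,107,32],0],[[-122,112,34],0]]' >/dev/null
python3 -m creep '[[[0,0,0],0],[[0,0,0],0],[[0,0,0],0]]'
python3 go.py 610 115.5 101 0
```

```text
clock: 3.27
position: [0.6094, 0.1196, 0.2018]
ee_rot: [0.706, 0.708, 0.0, -0.001]
ft_force: [0.2, 0.1, 0.5]
grip_width: 0.999
grasp_force: 0.0
t 3.27 p [609.4 119.6 201.8] yaw 0.17 tilt 0.06 F [0.2 0.1 0.5] w 0.999 g 0.0 j7 -0.11
shift [ -4.2   0.7 100.8] twist 0.003
```

```bash

python3 -m creep '[[[-2,0,10],0],[[-3,1,25],0],[[-3,1,40],0],[[-3,1,50],0],[[-3,1,55],0]]' >/dev/null
python3 -m creep '[[[0,0,12],0],[[0,0,24],0],[[0,0,35],0],[[0,0,43],0],[[0,0,46],0]]' >/dev/null
python3 -m creep '[[[0,0,0],0],[[0,0,0],0],[[0,0,0],0]]'
python3 go.py 610 115.5 101 0
python3 -m creep '[[[0,0,0],0],[[0,0,0],0],[[0,0,0],0],[[0,0,0],0],[[0,0,0],0]]' 0.3 40 >/dev/null
python3 -m creep '[[[0,0,0],0],[[0,0,0],0],[[0,0,0],0],[[0,0,0],0],[[0,0,0],0]]' 
python3 go.py 610 115.5 101 0
```

```text
clock: 4.35
position: [0.6115, 0.1147, 0.1015]
ee_rot: [0.707, 0.707, 0.0, 0.0]
ft_force: [0.5, 0.1, 0.8]
grip_width: 1.005
grasp_force: 0.0
t 4.35 p [611.5 114.7 101.5] yaw 0.05 tilt 0.06 F [0.5 0.1 0.8] w 1.005 g 0.0 j7 -0.06
shift [ 0.8 -1.5  0.5] twist 0.001
clock: 5.18
position: [0.6112, 0.1148, 0.1016]
ee_rot: [0.707, 0.707, 0.0, -0.0]
ft_force: [-2.9, -0.4, 5.1]
grip_width: 0.646
grasp_force: 42.1
t 5.18 p [611.2 114.8 101.6] yaw 0.06 tilt 0.03 F [-2.9 -0.4  5.1] w 0.646 g 42.1 j7 -0.06
shift [ 0.7 -1.2  0.6] twist 0.001
```

```bash

python3 -m creep '[[[0,0,-6],0],[[0,0,-18],0],[[0,0,-32],0],[[0,0,-44],0],[[0,0,-50],0]]' >/dev/null
python3 -m creep '[[[12,-11,0],0],[[32,-30,0],0],[[56,-53,0],0],[[80,-76,0],0],[[94,-88,0],0]]' >/dev/null
python3 -m creep '[[[12,-11,0],0],[[34,-31,0],0],[[58,-55,0],0],[[80,-76,0],0],[[92,-87,0],0]]' >/dev/null
python3 -m creep '[[[0,0,0],0],[[0,0,0],0],[[0,0,0],0]]'
python3 go.py 436 302.4 105 0
```

```text
clock: 6.68
position: [0.4365, 0.2999, 0.1514]
ee_rot: [0.707, 0.707, 0.0, 0.0]
ft_force: [0.1, 0.0, -2.2]
grip_width: 0.646
grasp_force: 43.1
t 6.68 p [436.5 299.9 151.4] yaw 0.02 tilt 0.05 F [ 0.1  0.  -2.2] w 0.646 g 43.1 j7 -0.58
shift [ 2.4 -0.6 46.4] twist 0.0
```

```bash

python3 -m creep '[[[1,0,6],0],[[2,0,16],0],[[2,0,27],0],[[2,0,35],0],[[2,0,40],0]]' >/dev/null
python3 -m creep '[[[0,0,2],0],[[0,0,3],0],[[0,0,4],0],[[0,0,5],0],[[0,0,6],0]]'
python3 -m creep '[[[0,0,0.5],0],[[0,0,0.5],0],[[0,0,0.5],0],[[0,0,0.5],0]]'
```

```text
clock: 7.52
position: [0.436, 0.3027, 0.1052]
ee_rot: [0.707, 0.707, 0.0, -0.0]
ft_force: [0.0, -0.8, -2.2]
grip_width: 0.643
grasp_force: 43.1
clock: 7.85
position: [0.4359, 0.3026, 0.1046]
ee_rot: [0.707, 0.708, 0.0, -0.0]
ft_force: [0.1, -0.4, -1.1]
grip_width: 0.642
grasp_force: 43.2
```

```bash

python3 -m creep '[[[0,0,0.5],0],[[0,0,1],0],[[0,0,1],0],[[0,0,1],0]]'
python3 -m creep '[[[0,0,0],0],[[0,0,0],0],[[0,0,0],0],[[0,0,0],0],[[0,0,0],0]]' 1
python3 -m creep '[[[0,0,-5],0],[[0,0,-20],0],[[0,0,-45],0],[[0,0,-75],0],[[0,0,-95],0]]' >/dev/null
python3 -m creep '[[[1,20,0],0],[[1,50,0],0],[[2,80,0],0],[[2,105,0],0],[[2,125,0],0]]' >/dev/null
python3 -m creep '[[[0,20,0],0],[[0,40,0],0],[[1,55,0],0],[[1,62,0],0],[[1,65,0],0]]' >/dev/null
python3 -m creep '[[[0,0,0],0],[[0,0,0],0],[[0,0,0],0]]'
python3 go.py 625.7 306 87 0
python3 - <<'E'
from h import *
c=snap('top');print(fit(c,(209,337),.009),fit(c,(195,325),.089,thr=200))
cv2.imwrite('pics/a.png',cv2.resize(c['pixels'][150:330,100:340,::-1],(800,600),interpolation=cv2.INTER_CUBIC))
E
```

```text
clock: 8.18
position: [0.436, 0.3027, 0.1045]
ee_rot: [0.707, 0.707, 0.0, -0.0]
ft_force: [-3.3, -4.0, 12.7]
grip_width: 0.646
grasp_force: 44.5
clock: 8.6
position: [0.4359, 0.3026, 0.1034]
ee_rot: [0.707, 0.707, 0.0, -0.0]
ft_force: [0.1, -0.9, -0.8]
grip_width: 0.996
grasp_force: 0.0
clock: 10.1
position: [0.6251, 0.3061, 0.1986]
ee_rot: [0.707, 0.708, 0.0, -0.0]
ft_force: [0.9, -0.5, 1.0]
grip_width: 1.006
grasp_force: 0.0
t 10.1 p [625.1 306.1 198.6] yaw 0.1 tilt 0.03 F [ 0.9 -0.5  1. ] w 1.006 g 0.0 j7 -0.36
shift [ -0.2   0.7 111.6] twist 0.002
[438.5 306.4  96.7  85.   50.9] [435.3 281.4  86.6  76.3  51.1]
```

View pics/a.png

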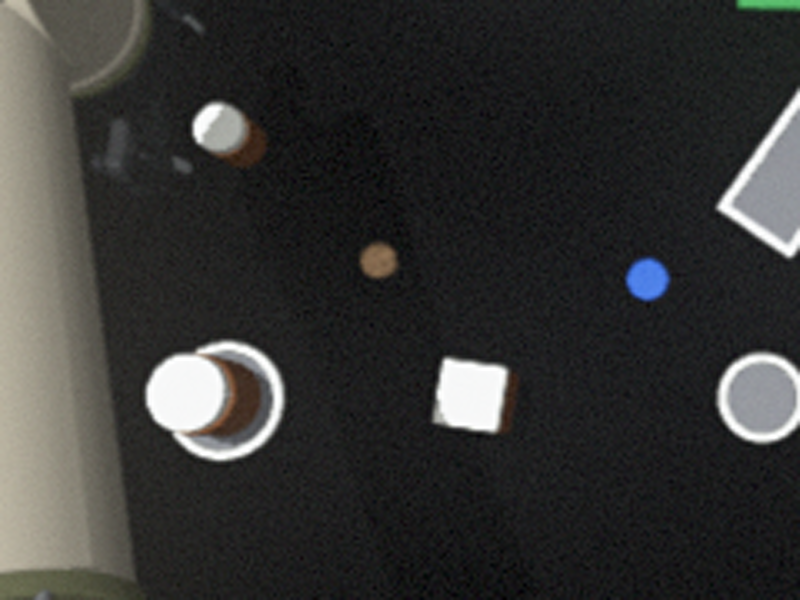

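The reagent jar stands in its ring: cap at (187,392), ring centre at (222,400), and the offset is perspective. Next is the specimen jar.

```bash

python3 -c "
from h import *
c=load('top');print(onplane(c,[[156.1,267.6]],.089)*1000)"
python3 -m creep '[[[0,0,10],0],[[0,0,28],0],[[0,0,46],0],[[0,0,58],0],[[0,0,62],0]]' >/dev/null
python3 -m creep '[[[0,0,12],0],[[0,0,24],0],[[0,0,36],0],[[0,0,45],0],[[0,0,49],0]]' >/dev/null
python3 -m creep '[[[0,0,0],0],[[0,0,0],0],[[0,0,0],0]]' >/dev/null
python3 -m creep '[[[0,0,0],0],[[0,0,0],0],[[0,0,0],0],[[0,0,0],0],[[0,0,0],0]]' 0.1 30 >/dev/null
python3 -m creep '[[[0,0,0],0],[[0,0,0],0],[[0,0,0],0],[[0,0,0],0],[[0,0,0],0]]' 
python3 -m creep '[[[0,0,-6],0],[[0,0,-20],0],[[0,0,-38],0],[[0,0,-52],0],[[0,0,-60],0]]' >/dev/null
python3 go.py 445 -86.5 91 0
```

```text
[[436.33129277 301.50004965  89.        ]]
clock: 12.07
position: [0.626, 0.3058, 0.0878]
ee_rot: [0.707, 0.707, 0.0, -0.0]
ft_force: [-1.6, -1.1, 5.1]
grip_width: 0.411
grasp_force: 30.3
t 12.48 p [626.7 305.9 150.4] yaw 0.05 tilt 0.17 F [ 0.6  0.1 -1. ] w 0.41 g 30.1 j7 -0.35
shift [-392.3 -182.2   58.3] twist 0.001
```

```bash

python3 -m creep '[[[-12,-6,0],0],[[-34,-16,0],0],[[-62,-29,0],0],[[-92,-43,0],0],[[-122,-57,0],0]]' >/dev/null
python3 -m creep '[[[-30,-14,0],0],[[-60,-28,0],0],[[-90,-42,0],0],[[-120,-56,0],0],[[-150,-69,0],0]]' >/dev/null
python3 -m creep '[[[-30,-14,0],0],[[-60,-28,0],0],[[-90,-41,0],0],[[-110,-50,0],0],[[-120,-55,0],0]]' >/dev/null
python3 -m creep '[[[0,0,0],0],[[0,0,0],0],[[0,0,0],0],[[0,0,0],0]]'
python3 go.py 445 -86.5 91 0
```

```text
clock: 14.07
position: [0.4459, -0.0851, 0.1474]
ee_rot: [0.706, 0.708, 0.0, 0.0]
ft_force: [0.2, 0.1, -1.3]
grip_width: 0.41
grasp_force: 30.1
t 14.07 p [445.9 -85.1 147.4] yaw 0.19 tilt 0.01 F [ 0.2  0.1 -1.3] w 0.41 g 30.1 j7 0.18
shift [-1.4 -0.9 56.4] twist 0.003
```

```bash

python3 -m creep '[[[-1,-1,7],0],[[-1,-1,20],0],[[-1,-1,34],0],[[-1,-1,44],0],[[-1,-1,50],0]]' >/dev/null
python3 -m creep '[[[0,0,2],0],[[0,0,3],0],[[0,0,4],0],[[0,0,5],0],[[0,0,6],0]]'
python3 -m creep '[[[0,0,0.5],0],[[0,0,1],0],[[0,0,1],0],[[0,0,1],0]]'
```

```text
clock: 14.9
position: [0.4445, -0.0875, 0.0917]
ee_rot: [0.707, 0.707, 0.0, 0.0]
ft_force: [0.6, -0.3, -1.0]
grip_width: 0.414
grasp_force: 30.1
clock: 15.23
position: [0.4444, -0.0874, 0.0906]
ee_rot: [0.707, 0.707, 0.0, 0.0]
ft_force: [-0.5, 0.4, 3.9]
grip_width: 0.414
grasp_force: 30.4
```

```bash

python3 -m creep '[[[0,0,0.5],0],[[0,0,0.5],0],[[0,0,0.5],0],[[0,0,0.5],0],[[0,0,0.5],0]]' 1
python3 -m creep '[[[0,0,-5],0],[[0,0,-20],0],[[0,0,-45],0],[[0,0,-75],0],[[0,0,-110],0]]' >/dev/null
python3 -m creep '[[[20,0,0],0],[[50,-1,0],0],[[80,-2,0],0],[[110,-3,0],0],[[140,-4,0],0]]' >/dev/null
python3 -m creep '[[[25,0,0],0.05],[[45,0,0],0.1],[[55,-1,0],0.126],[[60,-1,0],0.126],[[62,-1,0],0.126]]' >/dev/null
python3 -m creep '[[[0,0,0],0],[[0,0,0],0],[[0,0,0],0],[[0,0,0],0]]'
python3 go.py 439.2 115.1 97 -7.2
python3 - <<'E'
from h import *
c=snap('top');print(fit(c,(302,335),.076))
cv2.imwrite('pics/b.png',cv2.resize(c['pixels'][180:330,200:400,::-1],(800,600),interpolation=cv2.INTER_CUBIC))
E
```

```text
clock: 15.65
position: [0.4442, -0.0875, 0.0898]
ee_rot: [0.707, 0.707, 0.0, -0.0]
ft_force: [-0.1, 0.1, -0.3]
grip_width: 0.998
grasp_force: 0.0
clock: 17.23
position: [0.4391, 0.1138, 0.1999]
ee_rot: [0.75, 0.661, 0.0, -0.0]
ft_force: [-0.9, 0.0, -0.1]
grip_width: 0.999
grasp_force: 0.0
t 17.23 p [439.1 113.8 199.9] yaw -7.22 tilt 0.0 F [-0.9  0.  -0.1] w 0.999 g 0.0 j7 -0.46
shift [ 1.300e+00 -1.000e-01  1.029e+02] twist -0.0
[337.6 200.8 415.7 198.4  17.5]
```

View pics/b.png

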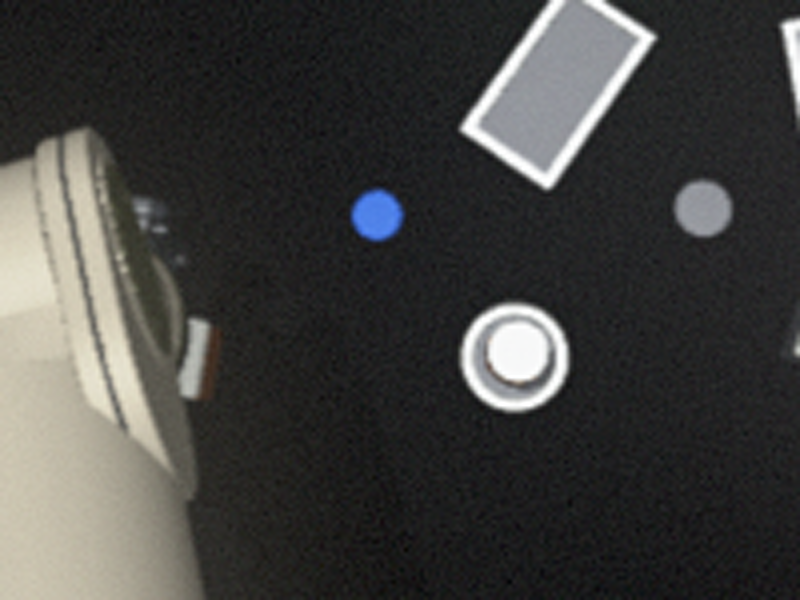

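The specimen jar stands inside its ring: cap at (518,350), ring centre at (515,357). Next is the staining jar.

```bash

python3 -m creep '[[[1,0,10],0],[[1,0,25],0],[[1,0,40],0],[[1,0,50],0],[[1,0,55],0]]' >/dev/null
python3 -m creep '[[[0,0,12],0],[[0,0,24],0],[[0,0,35],0],[[0,0,44],0],[[0,0,48],0]]' >/dev/null
python3 -m creep '[[[0,0,0],0],[[0,0,0],0],[[0,0,0],0]]' >/dev/null
python3 -m creep '[[[0,0,0],0],[[0,0,0],0],[[0,0,0],0],[[0,0,0],0],[[0,0,0],0]]' 0.2 40 >/dev/null
python3 -m creep '[[[0,0,0],0],[[0,0,0],0],[[0,0,0],0],[[0,0,0],0],[[0,0,0],0]]' 
python3 -m creep '[[[0,0,-6],0],[[0,0,-20],0],[[0,0,-38],0],[[0,0,-52],0],[[0,0,-60],0]]' >/dev/null
python3 -m creep '[[[0,0,0],-0.05],[[0,0,0],-0.125],[[0,0,0],-0.2],[[0,0,0],-0.27],[[0,0,0],-0.291]]' >/dev/null
python3 -m creep '[[[0,0,0],0],[[0,0,0],0],[[0,0,0],0]]'
python3 go.py 628 -295 101 9.5
```

```text
clock: 19.2
position: [0.4393, 0.1157, 0.0972]
ee_rot: [0.75, 0.662, 0.0, -0.0]
ft_force: [-2.2, 0.0, 6.2]
grip_width: 0.509
grasp_force: 41.3
clock: 20.28
position: [0.4391, 0.1155, 0.1568]
ee_rot: [0.647, 0.763, -0.0, -0.0]
ft_force: [0.4, -0.3, -3.2]
grip_width: 0.509
grasp_force: 41.0
t 20.28 p [439.1 115.5 156.8] yaw 9.41 tilt 0.01 F [ 0.4 -0.3 -3.2] w 0.509 g 41.0 j7 -0.15
shift [-435.8  119.3   55.8] twist -0.002
```

```bash

python3 -m creep '[[[-12,3,0],0],[[-34,9,0],0],[[-60,16,0],0],[[-88,24,0],0],[[-116,32,0],0]]' >/dev/null
python3 -m creep '[[[-28,8,0],0],[[-56,15,0],0],[[-84,23,0],0],[[-112,31,0],0],[[-140,38,0],0]]' >/dev/null
python3 -m creep '[[[-28,8,0],0],[[-56,15,0],0],[[-84,23,0],0],[[-112,31,0],0],[[-134,37,0],0]]' >/dev/null
python3 -m creep '[[[-20,5,0],0],[[-34,9,0],0],[[-42,12,0],0],[[-46,12,0],0],[[-46,12,0],0]]' >/dev/null
python3 -m creep '[[[0,0,0],0],[[0,0,0],0],[[0,0,0],0],[[0,0,0],0]]'
python3 go.py 628 -295 100 9.5
```

```text
clock: 22.28
position: [0.6287, -0.294, 0.157]
ee_rot: [0.646, 0.764, 0.0, -0.0]
ft_force: [-0.4, -0.5, -2.2]
grip_width: 0.51
grasp_force: 41.0
t 22.28 p [ 628.7 -294.   157. ] yaw 9.56 tilt 0.03 F [-0.4 -0.5 -2.2] w 0.51 g 41.0 j7 0.77
shift [-0.9 -0.9 57. ] twist 0.001
```

```bash

python3 -m creep '[[[-1,-1,7],0],[[-1,-1,20],0],[[-1,-1,34],0],[[-1,-1,44],0],[[-1,-1,50],0]]' >/dev/null
python3 -m creep '[[[0,0,2],0],[[0,0,3],0],[[0,0,4],0],[[0,0,5],0],[[0,0,6],0]]'
python3 -m creep '[[[0,0,0.5],0],[[0,0,1],0],[[0,0,1],0],[[0,0,1],0]]'
```

```text
clock: 23.12
position: [0.628, -0.2961, 0.1014]
ee_rot: [0.646, 0.763, 0.0, 0.0]
ft_force: [0.2, -0.1, -2.2]
grip_width: 0.508
grasp_force: 41.0
clock: 23.45
position: [0.6279, -0.296, 0.1004]
ee_rot: [0.646, 0.763, 0.0, 0.0]
ft_force: [-1.7, 1.0, 3.7]
grip_width: 0.507
grasp_force: 41.4
```

```bash

python3 -m creep '[[[0,0,0.3],0],[[0,0,0.3],0],[[0,0,0.3],0],[[0,0,0.3],0],[[0,0,0.3],0]]' 1
python3 -m creep '[[[0,0,-5],0],[[0,0,-20],0],[[0,0,-45],0],[[0,0,-75],0],[[0,0,-100],0]]' >/dev/null
python3 -m creep '[[[0,0,0],0.1],[[0,0,0],0.2],[[0,0,0],0.3],[[0,0,0],0.4],[[0,0,0],0.506]]' >/dev/null
python3 -m creep '[[[-10,-26,0],0],[[-20,-52,0],0],[[-30,-78,0],0],[[-40,-105,0],0],[[-50,-135,0],0]]' >/dev/null
python3 -m creep '[[[-8,-20,0],0],[[-10,-30,0],0],[[-10,-33,0],0],[[-10,-33,0],0],[[-10,-33,0],0]]' >/dev/null
python3 -m creep '[[[0,0,0],0],[[0,0,0],0],[[0,0,0],0],[[0,0,0],0]]'
python3 go.py 450.2 -297.3 87 -19.5
python3 - <<'E'
from h import *
c=snap('top')
cv2.imwrite('pics/c.png',cv2.resize(c['pixels'][150:300,340:540,::-1],(800,600),interpolation=cv2.INTER_CUBIC))
E
```

```text
clock: 23.87
position: [0.6278, -0.296, 0.0995]
ee_rot: [0.646, 0.763, 0.0, -0.0]
ft_force: [-0.7, -0.1, 0.1]
grip_width: 1.0
grasp_force: 0.0
clock: 25.87
position: [0.4497, -0.2965, 0.1994]
ee_rot: [0.816, 0.577, -0.0, -0.0]
ft_force: [0.2, 0.1, 0.3]
grip_width: 1.003
grasp_force: 0.0
t 25.87 p [ 449.7 -296.5  199.4] yaw -19.46 tilt 0.03 F [0.2 0.1 0.3] w 1.003 g 0.0 j7 0.35
shift [ -0.5   0.8 112.4] twist 0.001
```

View pics/c.png

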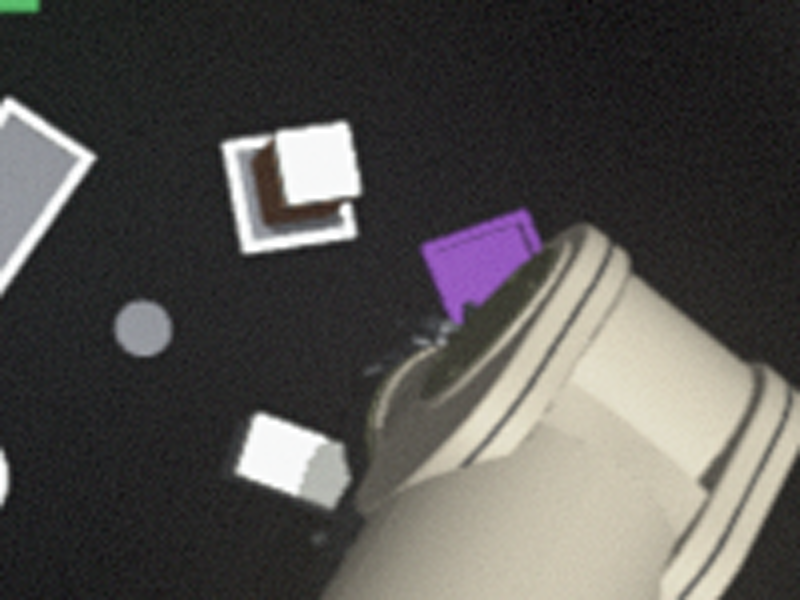

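The staining jar stands square in its holder, lid at (318,163), and the slide box is undisturbed at (290,462). Next is the slide box.

```bash

python3 -m creep '[[[0,1,10],0],[[0,1,28],0],[[0,1,46],0],[[0,1,58],0],[[0,1,62],0]]' >/dev/null
python3 -m creep '[[[0,0,12],0],[[0,0,24],0],[[0,0,36],0],[[0,0,46],0],[[0,0,50],0]]' >/dev/null
python3 -m creep '[[[0,0,0],0],[[0,0,0],0],[[0,0,0],0]]' >/dev/null
python3 -m creep '[[[0,0,0],0],[[0,0,0],0],[[0,0,0],0],[[0,0,0],0],[[0,0,0],0]]' 0.1 40 >/dev/null
python3 -m creep '[[[0,0,0],0],[[0,0,0],0],[[0,0,0],0],[[0,0,0],0],[[0,0,0],0]]' 
python3 -m creep '[[[0,0,-6],0],[[0,0,-20],0],[[0,0,-38],0],[[0,0,-52],0],[[0,0,-60],0]]' >/dev/null
python3 -m creep '[[[0,0,0],-0.05],[[0,0,0],-0.14],[[0,0,0],-0.24],[[0,0,0],-0.34],[[0,0,0],-0.44]]' >/dev/null
python3 -m creep '[[[0,0,0],-0.1],[[0,0,0],-0.2],[[0,0,0],-0.3],[[0,0,0],-0.4],[[0,0,0],-0.5]]' >/dev/null
python3 -m creep '[[[0,0,0],-0.1],[[0,0,0],-0.2],[[0,0,0],-0.3],[[0,0,0],-0.36],[[0,0,0],-0.38]]' >/dev/null
python3 -m creep '[[[0,0,0],0],[[0,0,0],0],[[0,0,0],0]]'
python3 go.py 615 -112.5 90 56.1
```

```text
clock: 27.83
position: [0.4505, -0.2969, 0.0879]
ee_rot: [0.817, 0.577, 0.0, 0.0]
ft_force: [-0.9, 0.0, 5.8]
grip_width: 0.442
grasp_force: 41.1
clock: 29.75
position: [0.4502, -0.2968, 0.1475]
ee_rot: [0.292, 0.956, 0.0, -0.0]
ft_force: [-0.2, 0.6, -1.3]
grip_width: 0.44
grasp_force: 40.4
t 29.75 p [ 450.2 -296.8  147.5] yaw 56.06 tilt 0.01 F [-0.2  0.6 -1.3] w 0.44 g 40.4 j7 1.63
shift [-33.8 244.9  57.5] twist -0.001
```

```bash

python3 -m creep '[[[-2,12,0],0],[[-5,34,0],0],[[-8,60,0],0],[[-12,88,0],0],[[-16,116,0],0]]' >/dev/null
python3 -m creep '[[[-4,28,0],0],[[-8,56,0],0],[[-12,84,0],0],[[-15,106,0],0],[[-17,120,0],0]]' >/dev/null
python3 -m creep '[[[-1,6,0],0],[[-1,9,0],0],[[-1,9,0],0],[[-1,9,0],0],[[-1,9,0],0]]' >/dev/null
python3 -m creep '[[[0,0,0],0],[[0,0,0],0],[[0,0,0],0]]'
python3 go.py 615 -112.5 90 56.1
python3 - <<'E'
from h import *
c=snap('scene')
cv2.imwrite('pics/d.png',cv2.resize(c['pixels'][130:280,200:400,::-1],(800,600),interpolation=cv2.INTER_CUBIC))
E
```

```text
clock: 31.25
position: [0.6148, -0.1128, 0.1477]
ee_rot: [0.291, 0.957, 0.0, 0.0]
ft_force: [0.6, -0.6, -1.6]
grip_width: 0.44
grasp_force: 40.4
t 31.25 p [ 614.8 -112.8  147.7] yaw 56.11 tilt 0.01 F [ 0.6 -0.6 -1.6] w 0.44 g 40.4 j7 1.24
shift [ 0.   0.3 57.7] twist 0.0
```

View pics/d.png

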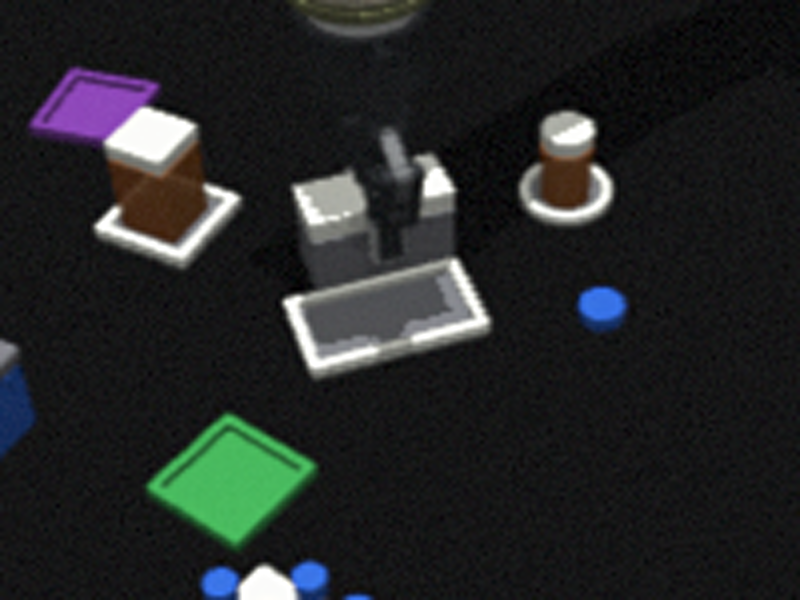

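The slide box (375,215) is held level above the oblong holder (390,320), with its long side parallel to the recess. The staining jar (155,175) and specimen jar (567,160) stand in their holders. Lowering the box.

```bash

python3 -m creep '[[[0,0,7],0],[[0,0,20],0],[[0,0,34],0],[[0,0,44],0],[[0,0,50],0]]' >/dev/null
python3 -m creep '[[[0,0,2],0],[[0,0,3],0],[[0,0,4],0],[[0,0,5],0],[[0,0,6],0]]'
python3 -m creep '[[[0,0,0.5],0],[[0,0,1],0],[[0,0,1],0],[[0,0,1],0]]'
```

```text
clock: 32.13
position: [0.6153, -0.1124, 0.092]
ee_rot: [0.291, 0.957, 0.0, 0.0]
ft_force: [0.7, -0.2, -0.8]
grip_width: 0.442
grasp_force: 40.4
clock: 32.47
position: [0.6152, -0.1123, 0.0909]
ee_rot: [0.291, 0.957, 0.0, 0.0]
ft_force: [-1.5, 0.3, 1.3]
grip_width: 0.441
grasp_force: 40.7
```

```bash

python3 -m creep '[[[0,0,0.5],0],[[0,0,0.5],0],[[0,0,0.5],0],[[0,0,0.5],0],[[0,0,0.5],0]]' 1
python3 -m creep '[[[0,0,-5],0],[[0,0,-20],0],[[0,0,-45],0],[[0,0,-75],0],[[0,0,-110],0]]' >/dev/null
python3 -m creep '[[[30,15,0],0],[[60,30,0],0],[[95,45,0],0],[[130,60,0],0],[[150,70,0],0]]' >/dev/null
python3 -m creep '[[[0,0,0],0],[[0,0,0],0],[[0,0,0],0]]'
python3 - <<'E'
from h import *
for n in('top','scene'):
    c=snap(n);cv2.imwrite(f'pics/{n}9.png',cv2.resize(c['pixels'][...,::-1],(800,500),interpolation=cv2.INTER_CUBIC))
c=load('top');W=world(c)*1000
# lid tops by depth: points within a band at expected top height near each holder
for n,(x,y),z in(('reagent',(436,302),89),('specimen',(445,-87),63),('staining',(628,-295),79),('box',(615,-112.5),59)):
    m=(np.hypot(W[...,0]-x,W[...,1]-y)<60)&(abs(W[...,2]-z)<4)
    P=W[m];r=cv2.minAreaRect(P[:,:2].astype(np.float32)); 
    A=np.c_[P[:,:2],np.ones(len(P))];k=np.linalg.lstsq(A,P[:,2],rcond=None)[0]
    print(n,len(P),np.round(r[0],1),np.round(r[1],1),'z',np.median(P[:,2]).round(1),'tilt',np.hypot(*k[:2]).round(3))
E
```

```text
clock: 32.88
position: [0.615, -0.1123, 0.0901]
ee_rot: [0.291, 0.957, 0.0, 0.0]
ft_force: [-0.8, -0.7, -0.1]
grip_width: 1.0
grasp_force: 0.0
clock: 33.97
position: [0.5298, 0.0286, 0.2006]
ee_rot: [0.291, 0.957, 0.0, 0.0]
ft_force: [-0.1, 0.3, 0.8]
grip_width: 1.003
grasp_force: 0.0
reagent 404 [436.2 304.3] [49.9 50.4] z 88.4 tilt 0.009
specimen 167 [443.8 -86.1] [32.1 32.4] z 62.2 tilt 0.016
staining 321 [ 627.7 -294.9] [44.1 44.2] z 78.7 tilt 0.019
box 553 [ 616.  -112.2] [37.9 89.6] z 58.6 tilt 0.01
```

View pics/top9.png

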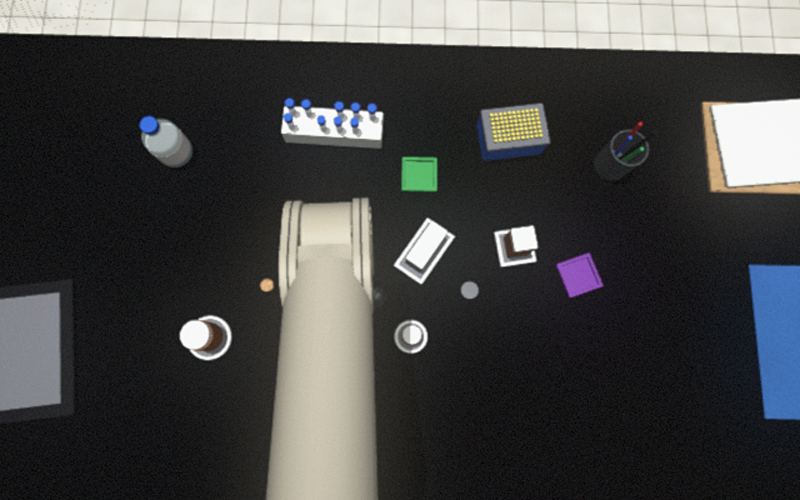

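View pics/scene9.png

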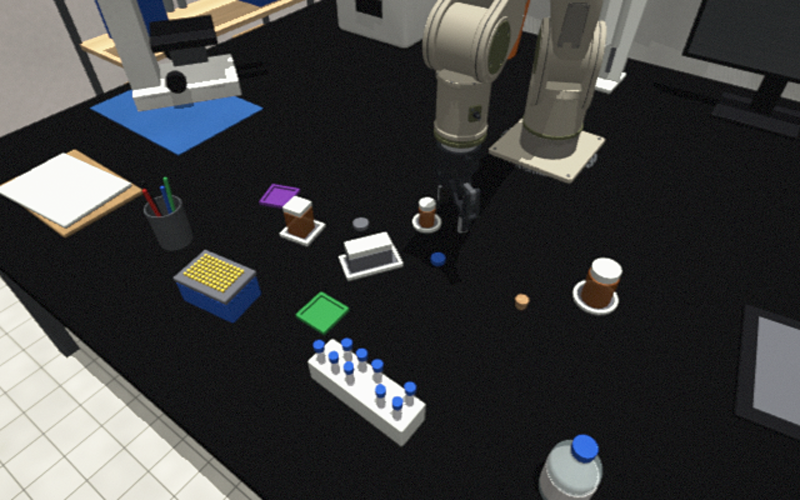

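All four vessels stand upright in their matching holders: reagent jar (208,337), specimen jar (411,336), staining jar (518,243) and slide box (425,248) in the top view. Their lids are within about 3 mm of the holder centres and at the expected heights, and the gripper is clear.

```bash
python3 -c "
from workcell import manip
print(manip.hand_in())"
```

```text
the job is handed in; nothing more can be done
None
```

I handed the job in with all four vessels standing upright and released in their matching holders, within about 3 mm of centre by the final camera check; the hand-in returned no verdict.

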